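Load, close and pin the clamshell case, and keep it pressed shut

ROBOT

A 7-joint arm with a two-finger parallel gripper is mounted at the origin on the work surface. World frame = base frame: x ahead of the robot, y to its left, z up, the work surface at z = 0. Lengths are in m, angles in rad, forces in N, time in s.
With the tool pointing down it reaches from about 0.425 to 0.825 m from the base axis. Payload 3.6 kg.
Tool frame: the origin (TCP) lies at the very end of the fingers, on their centre line; the grasp point (between the pads) lies 19 mm behind it (grasp_offset is the distance from the TCP to the grasp point, in m); z points along the fingers, y is the line along which they close (so a half turn about z gives the same grasp; the last joint's range is limited). The gripper opens to 85 mm and grips with 20 to 120 N. Pads are 22 mm wide; open, the fingers measure 114 mm over their backs; the gripper's body (76 mm by 85 mm) begins 54 mm behind the grasp point. The pads swing forward as they close: fully open they stand 13 mm farther back than shut.
Start: joints at [1.284, 0.615, -0.013, 1.423, 0.008, 1.103, -0.04], TCP at [0.167, -0.628, 0.231] pointing down, gripper open.
Joint ranges: [-3.12, 3.12], [-0.3, 2.06], [-1.34, 1.32], [0.26, 2.42], [-1.36, 4.5], [0.01, 1.98], [-2.84, 2.84]. Speed limits (rad/s): [2.79, 2.79, 3.14, 3.14, 3.14, 3.14, 3.14].

INTERFACE

Orientations are given as [roll, pitch, yaw] about the fixed x, y, z axes, in that order (R = Rz(yaw) Ry(pitch) Rx(roll)).
In Python, from bench import observe, get_image, calibration, job_done, grasp_offset gives the robot as it stands.
- The arm moves only by the tool drive_tool, never from a script. Its argument "plan" is a list of rows, each a list of 5 numbers: the shift along the tool's x, y, z in mm, then the turn about the tool's z in degrees, then the finger opening in mm, from 0 to 85.4. A call has 1 to 8 rows; each row shifts and turns the commanded pose from where the row before left it, along the tool's axes as they then stand; what a row does not reach is not made up. A row lasts 1/12 s, in which the tool goes at most 41.7 mm and 7.16 degrees, less where a joint would pass 70% of its speed; a pose out of reach is approached as far as the arm can. A call with a gripper value outside its range is refused whole. The fingers move at their own pace and stop on an object; "squeeze" is the grip in N (left out, the last holds). Time passes only in rows, so rows that do not move let the fingers close. It gives the time, the measured TCP pose, the force, the opening and the grip force at its end, in the units of the state.
- observe(): the state, without advancing time (a new reading comes with each control period).
- get_image(name): name is "side" or "top"; returns the picture (400x640x3 uint8, blue, green, red); there is no depth.
- calibration(name): a dict with "camera_matrix" (3x3 intrinsics, pixels), "distortion" ([k1, k2, p1, p2, k3] as OpenCV has them; the pictures are not rectified), "R" (3x3) and "t" (3): a world point X has camera coordinates R X + t. Camera axes: x right, y down, z forward; pixel columns grow to the right and rows downward; lengths in m; the calibration is good to about 2 mm. A picture is of the moment at which its call begins. calibration takes no time and is no camera call.
- job_done(): hands the job in; it is judged then, once.
The state is a dict: "time_s": time; "joints": joint angles; "joint_vel": joint speeds; "tau": joint torques, N m; "ee_pos": TCP position; "tcp_rot": TCP orientation; "contact_force": force on the tool from outside, world axes, zero at the start; "torque": the same for the moment, N m; "grip_width": finger opening in m; "finger_force": force on a finger pad.
Only numpy, scipy, OpenCV 4.12 (cv2) and the standard library are available. Lean on these libraries where they do the work, as an engineer would, in place of code of your own. Each camera call takes 0.05 s, during which the arm holds its last target. There are 200 camera calls.

TASK

Carry the little wooden tray with its carved block, kept level so the block stays in it, into the blue clamshell case, set it flat on the felt floor and let go. Then swing the lid fully shut, take the red-headed lock pin from its rest and push it down through the hole in the lid's tongue into the lug below until its head sits on the tongue. Finish holding: keep the gripper on the pin head, pressing down firmly so that the halves stay pressed shut, do not let go, and leave the jar, the brass weight and the dish alone.

Things in the scene. Friction and masses are not known exactly. Their poses are not given: they have to be found in the camera images.
- case_floor (a point): Blue clamshell case, fixed to the table. Point: centre of its grey felt floor, 8 mm above the table. Outside 160 (its x) by 150 (y) by 45 mm high, walls 6 mm, open on top, inside 148 by 138 mm. Axes: z up, +y towards the hinge (the robot's left), -y towards the aluminium lug, which reaches to 119 mm from the centre.
- lid_hinge (a point): Middle of the hinge line, on the case's +y rim, 45.5 mm above the table; the line runs along the case's x. The blue lid is a plate 160 mm along the hinge, 8 mm thick, reaching 150 mm from the hinge; in the middle of its free edge an aluminium tongue 44 mm wide reaches 194 mm from the hinge.
- lid (a joint): Lid angle, rad: 0 = fully shut, grows as it opens, at most 2.1; it starts open a little past upright (over 1.57). Stiff hinge: stays where it is left, takes about 1 to 5 N at the edge to move. At 0 the lid's underside is level with the hinge point.
- lid_hole (a point): Centre of the 14 mm through-hole in the lid's tongue, on the lid's outer (upper when shut) face, 172 mm from the hinge. z = out of the outer face (up when shut).
- lug_hole (a point): Mouth of the 14 mm blind hole, 40 mm deep, in the top of the case's aluminium lug (44 mm square, 45 mm high). The tongue hole lies straight above it when the lid is shut.
- tray_mid (a point): Small open pale-wood tray, loose, 60 mm (its x) by 110 mm (its y) by 30 mm high, walls and floor 4 mm. This point is its centre, 15 mm above its underside. To be gripped across the 60 mm width from above. 0.22 kg, may be somewhat heavier or lighter.
- block_mid (a point): Carved dark-wood printing block, loose in the tray, 42 by 78 by 16 mm; its centre.
- pin_grip (a point): Lock pin, loose, upright in a black rest block (50 mm square, 35 mm high, the pin's tip 5 mm above the table): steel shank 12 mm thick and 45 mm long with a tapered tip, under a red cylindrical head 24 mm across and 34 mm high. This point is the middle of the head, on the pin's axis, 17 mm above the head's underside. z = up along the pin.
- pin_seat (a point): Centre of the underside of the pin's head (17 mm below the middle of the head); it meets the lid_hole point when the pin is fully in.
- pin_tip (a point): Lower end of the pin's shank, 45 mm below the underside of the head.
- jar: Bystander: amber glass jar with white cap, 56 mm across, 65 mm high; origin at the centre of its underside.
- weight: Bystander: brass paperweight with a knob, 52 mm across, 48 mm high; origin at the centre of its underside.
- dish: Bystander: blue ceramic dish, 72 mm across, 45 mm high; origin at the centre of its underside.
Things that resemble listed ones, but are neither listed nor needed, are in the scene too. Of the things that look like the part that bears block_mid, the smaller one is meant.

How it is judged:
By the outcome, as a careful person would: the job done as asked, in the order asked, and still so for the second after the job is handed in, while the arm keeps its last pose, push and grip.
It also fails if it takes over 72 s, if anything falls off the work surface, if the arm or the gripper's body presses on something with over 40 N, if the wrist force passes 120 N, or if a joint passes its speed limit or range.

## Working session

There is one attempt and no reset: what is moved stays moved. The work goes in short steps, Python scripts to look and compute and a tool call to move; the robot and the scene stay as the last step left them, time stands still between calls to the robot, and variables do not carry over. Pictures are saved under pics/ and viewed, at most 10 in all, crops included, and the job is handed in when it is done.

Besides the shell and the picture viewer there is one more tool, called after "Request:" in YAML: its name, and indented under it one key for each argument. drive_tool: Moves the arm, as the interface text tells. Its arguments: {"type":"object","properties":{"plan":{"type":"array","items":{"type":"array","items":{"type":"number"}}},"squeeze":{"type":"number"}},"required":["plan"]}

```bash
mkdir -p pics; ls; python3 - <<'E'
from bench import *
import cv2
for n in("top","side"):
    cv2.imwrite(f"pics/{n}0.png",get_image(n)); c=calibration(n); print(n,c["camera_matrix"],c["distortion"],c["R"],c["t"])
s=observe(); print(s["time_s"],s["ee_pos"],s["tcp_rot"],s["grip_width"],grasp_offset)
E
```

```text
pics
top [[431.46880824   0.         322.90368913]
 [  0.         431.46880824 206.50788199]
 [  0.           0.           1.        ]] [-0.11544713  0.          0.          0.          0.        ] [[ 0.0371017  -0.99929499 -0.00574428]
 [-0.97873356 -0.03517657 -0.20209707]
 [ 0.20175253  0.01312027 -0.97934865]] [-0.07588936  0.55754419  1.01684795]
side [[383.68202599   0.         322.78212476]
 [  0.         383.68202599 194.69154087]
 [  0.           0.           1.        ]] [0.00888224 0.         0.         0.         0.        ] [[-0.80840592 -0.58858016  0.00729859]
 [-0.38198592  0.51513732 -0.76728111]
 [ 0.44784666 -0.62306255 -0.64126939]] [0.40480483 0.29491765 0.5361288 ]
0.1 [ 0.16677605 -0.62751235  0.23021358] [-3.13920848e+00  4.56322448e-05  2.59827386e-01] 0.08543781086169021 0.0187
```

View pics/top0.png

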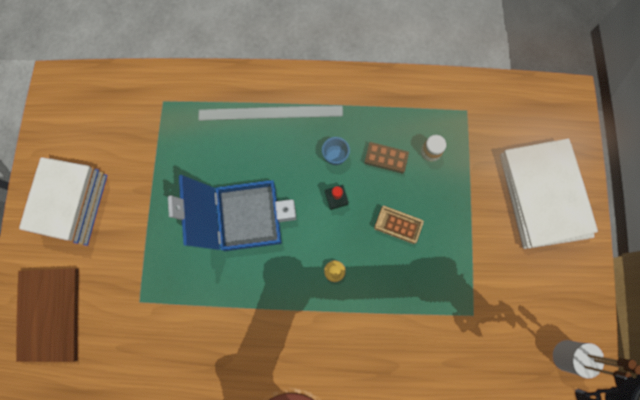

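View pics/side0.png

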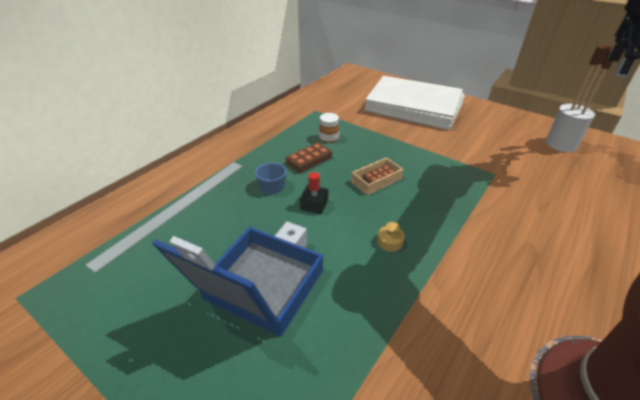

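Top view: the tray with its block is at (400,225). A second, larger dark block without a tray is at (386,157). The pin (red) is at (337,192), the case floor at (248,215), the lug at (286,210), the jar at (435,147), the dish at (335,150) and the weight at (335,271). The side view agrees: tray (377,176), loose block (309,157), pin (314,190). Of the two carved blocks, the one in the pale tray is smaller and fits the description. I'll confirm that in a crop.

```bash
cat > h.py <<'E'
from bench import *
import numpy as np, cv2
def ray(n,uv):
    c=calibration(n); K,D,R,t=[np.array(c[k],float) for k in("camera_matrix","distortion","R","t")]
    p=cv2.undistortPoints(np.array(uv,float).reshape(-1,1,2),K,D).reshape(-1,2)
    d=np.c_[p,np.ones(len(p))]@R; return -R.T@t,d
def plane(n,uv,z):
    o,d=ray(n,uv); return o+d*((z-o[2])/d[:,2])[:,None]
def proj(n,X):
    c=calibration(n); K,D,R,t=[np.array(c[k],float) for k in("camera_matrix","distortion","R","t")]
    return cv2.projectPoints(np.array(X,float).reshape(-1,1,3),cv2.Rodrigues(R)[0],t,K,D)[0].reshape(-1,2)
def tri(u1,u2):
    o1,d1=ray("top",[u1]);o2,d2=ray("side",[u2]);A=np.c_[d1[0],-d2[0]];s=np.linalg.lstsq(A,o2-o1,rcond=None)[0]
    a=o1+d1[0]*s[0];b=o2+d2[0]*s[1];return (a+b)/2,np.linalg.norm(a-b)
def crop(img,x,y,w,h,k,f): cv2.imwrite(f,cv2.resize(img[y:y+h,x:x+w],None,fx=k,fy=k,interpolation=cv2.INTER_CUBIC))
def blobs(img,mask,box,minA=15):
    x,y,w,h=box; m=np.zeros(mask.shape,np.uint8); m[y:y+h,x:x+w]=mask[y:y+h,x:x+w]
    cs=cv2.findContours(m,cv2.RETR_EXTERNAL,cv2.CHAIN_APPROX_NONE)[0]
    return sorted([c for c in cs if cv2.contourArea(c)>=minA],key=cv2.contourArea,reverse=True)
E
python3 - <<'E'
from h import *
t=cv2.imread("pics/top0.png");s=cv2.imread("pics/side0.png")
a=cv2.resize(t[130:250,320:450],None,fx=3,fy=3,interpolation=2)
b=cv2.resize(t[165:260,160:305],None,fx=5,fy=5,interpolation=2)
c=cv2.resize(s[140:220,290:420],None,fx=3,fy=3,interpolation=2)
im=np.zeros((600,790,3),np.uint8); im[:360,:390]=a; im[:240,400:790]=c
cv2.imwrite("pics/c1.png",im); cv2.imwrite("pics/c2.png",b)
hs=cv2.cvtColor(t,cv2.COLOR_BGR2HSV); 
# non-green mask for tray
tm=(~((hs[...,0]>55)&(hs[...,0]<95))).astype(np.uint8)
for box in((370,200,60,48),(360,138,52,38)):
    c=blobs(t,tm,box)[0]; r=cv2.minAreaRect(c); print(r)
    for z in(0.0,.03,.02):
        P=plane("top",cv2.boxPoints(r),z)[:,:2]; e=np.diff(np.r_[P,P[:1]],axis=0); print(z,P.mean(0).round(4),np.linalg.norm(e,axis=1).round(4),np.degrees(np.arctan2(e[:,1],e[:,0])).round(1))
for n,im,box in(("top",t,(320,175,35,40)),("side",s,(300,165,30,40))):
    h=cv2.cvtColor(im,cv2.COLOR_BGR2HSV); m=(((h[...,0]<8)|(h[...,0]>172))&(h[...,1]>150)&(h[...,2]>90)).astype(np.uint8)
    c=blobs(im,m,box)[0]; print(n,cv2.minAreaRect(c),cv2.boundingRect(c))
E
```

```text
((398.6438903808594, 224.39512634277344), (45.92942810058594, 26.372379302978516), 20.22486114501953)
0.0 [ 0.5313 -0.2539] [0.0705 0.1201 0.0702 0.1187] [ -19.1 -108.7  159.7   71.5]
0.03 [ 0.5263 -0.2489] [0.0686 0.1169 0.0683 0.1155] [ -19.1 -108.7  159.7   71.5]
0.02 [ 0.528  -0.2506] [0.0692 0.118  0.069  0.1166] [ -19.1 -108.7  159.7   71.5]
((386.23529052734375, 157.058837890625), (42.20119857788086, 23.283418655395508), 14.03624439239502)
0.0 [ 0.714  -0.2203] [0.0663 0.1143 0.0662 0.1128] [ -12.5 -102.6  166.2   77.5]
0.03 [ 0.704  -0.2162] [0.0645 0.1112 0.0644 0.1098] [ -12.5 -102.6  166.2   77.5]
0.02 [ 0.7073 -0.2175] [0.0651 0.1122 0.065  0.1108] [ -12.5 -102.6  166.2   77.5]
top ((337.0, 192.5), (11.0, 10.0), 90.0) (332, 187, 11, 12)
side ((313.5, 181.0), (16.0, 9.0), 90.0) (309, 173, 10, 17)
```

View pics/c1.png

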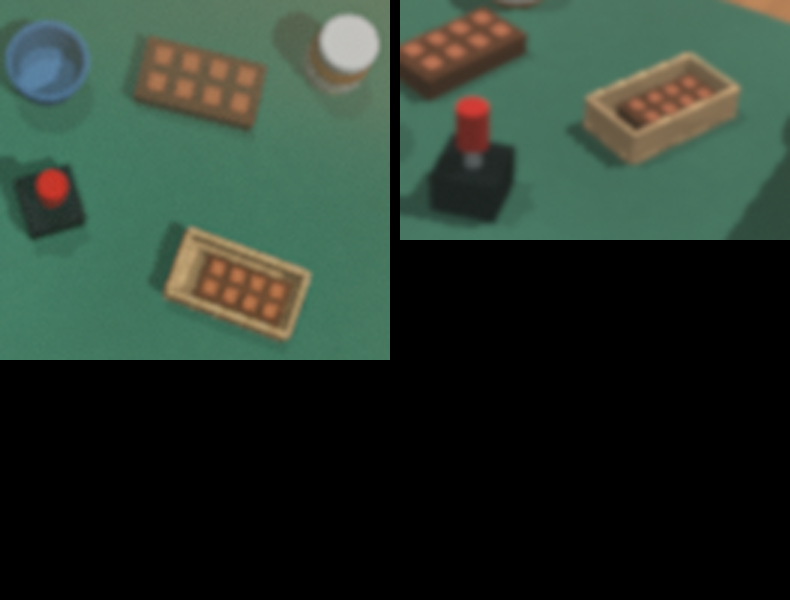

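View pics/c2.png

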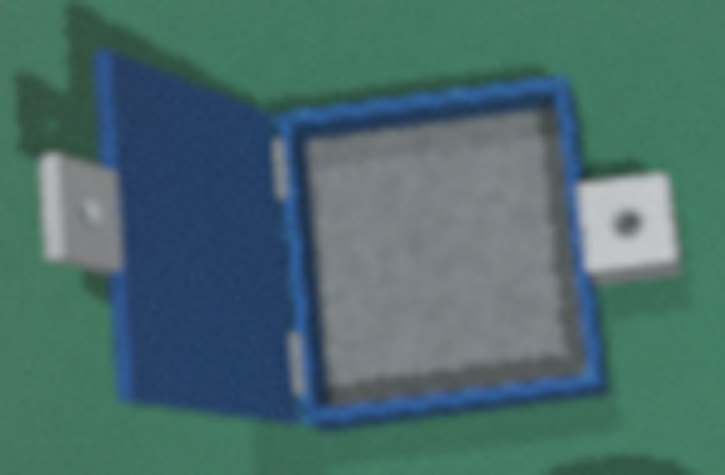

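The crop confirms it: the block in the pale tray (crop 245,285 → image 402,225) is clearly smaller than the loose one (crop 200,82 → image 387,157). The tray and its block are the ones meant. In the case crop, the rim corners are at about (280,115), (568,80), (603,388) and (312,424), the lug hole is at (627,222), and the lid stands open past upright.

```bash
python3 - <<'E'
from h import *
o,_=ray("top",[[320,200]]);print("cam",o,ray("side",[[320,200]])[0])
f=lambda P:(P[:,:2].mean(0).round(4),np.linalg.norm(np.diff(np.r_[P,P[:1]],axis=0),axis=1).round(3),np.degrees(np.arctan2(*np.diff(np.r_[P,P[:1]],axis=0)[:,[1,0]].T)).round(1))
S=np.array([(585,100),(690,54),(740,92),(632,132)],float); S=np.c_[290+(S[:,0]-400)/3,140+S[:,1]/3]
print("tray side",f(plane("side",S,.03)))
T=np.array([(189,229),(311,271),(291,328),(167,289)],float); T=np.c_[320+T[:,0]/3,130+T[:,1]/3]
print("tray top",f(plane("top",T,.03)))
C=np.array([(280,115),(568,79),(604,382),(312,420)],float); C=np.c_[160+C[:,0]/5,165+C[:,1]/5]
P=plane("top",C,.045);print("case",f(P),P.round(3).tolist())
print("lug",plane("top",[(160+627/5,165+222/5)],.045),"side",plane("side",[(291.5,232.5)],.045))
print("pin head top circle, top cam",plane("top",[(320+52/3,130+186/3)],.084), "tri", tri((337,192.5),(313.5,181)))
print("pin side top ellipse",plane("side",[(290+73/3,140+105/3)],.084))
print("rest top?",plane("top",[(336.5,196.5)],.02))
# lid edge: outer corners in top
E
python3 - <<'E'
from h import *
# lid angle: project free-edge middle for several angles
c=np.array([.53,.093]);
E
```

```text
cam [ 0.34335119 -0.06956467  1.10809079] [0.19979752 0.42037877 0.56713322]
tray side (array([ 0.522 , -0.2483]), array([0.111, 0.062, 0.104, 0.052]), array([-108.5,  158. ,   66. ,  -14.3]))
tray top (array([ 0.5297, -0.2519]), array([0.109, 0.052, 0.109, 0.055]), array([-107.4,  160.6,   74.3,  -19.1]))
case (array([0.5354, 0.1323]), array([0.149, 0.157, 0.147, 0.158]), array([ -80.8, -170. ,   99.7,   10.8])) [[0.601, 0.22, 0.045], [0.625, 0.073, 0.045], [0.47, 0.046, 0.045], [0.446, 0.191, 0.045]]
lug [[0.55154179 0.03869651 0.045     ]] side [[0.5462879  0.03879974 0.045     ]]
pin head top circle, top cam [[ 0.59171552 -0.08969901  0.084     ]] tri (array([ 0.59309865, -0.08996251,  0.06708344]), np.float64(0.0031093360758602134))
pin side top ellipse [[ 0.58920069 -0.09042968  0.084     ]]
rest top? [[ 0.59519039 -0.08916322  0.02      ]]
```

```bash
cat >> h.py <<'E'
def go(x,y,z,yawdeg=None):
    s=observe(); p=np.array(s["ee_pos"]); r=np.array(s["tcp_rot"])
    from scipy.spatial.transform import Rotation as Ro
    R=Ro.from_euler("xyz",r).as_matrix(); d=R.T@(np.array([x,y,z])-p)*1000
    yaw=np.degrees(np.arctan2(R[1,0],R[0,0])); print("t",round(s["time_s"],2),"pos",p.round(4),"yaw",yaw.round(1),"tilt",np.degrees(np.arccos(-R[2,2])).round(2),"j",np.round(s["joints"],2))
    print("tool shift mm",d.round(1),"turn",None if yawdeg is None else round((yaw-yawdeg+180)%360-180,1))
E
python3 - <<'E'
from h import *
print("cup",plane("side",[(568,147)],0),plane("top",[(575,355)],0), "brush", tri((590,352),(603,55)))
go(.5275,-.25,.2,71.8)
# lid angle by free-edge corners
ps=np.radians(9.7);X=np.array([np.cos(ps),np.sin(ps),0]);Y=np.array([-np.sin(ps),np.cos(ps),0]);Z=np.array([0,0,1.])
c=np.array([.5354,.1323,0]);h=c+.075*Y+.0455*Z
for a in(1.6,1.7,1.8,1.9,2.0):
    u=-np.cos(a)*Y+np.sin(a)*Z; n=np.sin(a)*Y+np.cos(a)*Z
    q=[h+.15*u+s*.08*X+t*n for s in(1,-1) for t in(0,.008)]+[h+.172*u,h+.194*u+.022*X]
    print(a,proj("top",q).round(0).tolist(),proj("side",q).round(0).tolist())
E
```

```text
cup [[ 0.1792821  -0.69128818  0.        ]] [[ 0.20333143 -0.72057707  0.        ]] brush (array([ 0.22059181, -0.59836986,  0.26866678]), np.float64(0.043511234361013854))
t 0.1 pos [ 0.1668 -0.6275  0.2302] yaw 14.9 tilt 0.14 j [ 1.28  0.62 -0.01  1.42  0.01  1.1  -0.04]
tool shift mm [ 445.6 -272.1   30.8] turn -56.9
1.6 [[198.0, 171.0], [194.0, 172.0], [203.0, 243.0], [199.0, 243.0], [197.0, 204.0], [193.0, 192.0]] [[172.0, 217.0], [168.0, 220.0], [269.0, 256.0], [266.0, 260.0], [215.0, 224.0], [198.0, 206.0]]
1.7 [[191.0, 173.0], [188.0, 173.0], [196.0, 243.0], [193.0, 244.0], [189.0, 206.0], [184.0, 193.0]] [[165.0, 224.0], [161.0, 228.0], [263.0, 264.0], [259.0, 269.0], [207.0, 233.0], [188.0, 216.0]]
1.8 [[185.0, 174.0], [182.0, 174.0], [190.0, 244.0], [187.0, 245.0], [182.0, 207.0], [176.0, 195.0]] [[158.0, 232.0], [154.0, 237.0], [256.0, 274.0], [253.0, 280.0], [198.0, 243.0], [178.0, 228.0]]
1.9 [[180.0, 175.0], [177.0, 176.0], [184.0, 246.0], [181.0, 246.0], [175.0, 208.0], [168.0, 197.0]] [[150.0, 241.0], [147.0, 246.0], [250.0, 285.0], [246.0, 291.0], [190.0, 255.0], [168.0, 241.0]]
2.0 [[174.0, 177.0], [172.0, 177.0], [179.0, 247.0], [176.0, 247.0], [169.0, 210.0], [161.0, 199.0]] [[144.0, 251.0], [140.0, 256.0], [244.0, 297.0], [240.0, 303.0], [182.0, 267.0], [158.0, 255.0]]
```

Request:
drive_tool:
  plan:
    - [0,0,-15,0,85]
    - [0,0,-25,0,85]
    - [0,0,-25,0,85]
    - [0,0,-15,0,85]

```text
time_s: 0.43
ee_pos: [0.1671, -0.6287, 0.3135]
tcp_rot: [3.139, -0.0, 0.26]
contact_force: [0.0, -1.2, 0.8]
grip_width: 0.0846
finger_force: 0.0
```

Request:
drive_tool:
  plan:
    - [28,-17,0,0,85]
    - [28,-17,0,0,85]
    - [28,-17,0,0,85]
    - [28,-17,0,0,85]
    - [28,-17,0,0,85]
    - [28,-17,0,0,85]
    - [28,-17,0,0,85]
    - [28,-17,0,0,85]

```text
time_s: 1.1
ee_pos: [0.3492, -0.4376, 0.3109]
tcp_rot: [-3.141, 0.0, 0.26]
contact_force: [0.6, -1.3, 0.4]
grip_width: 0.0852
finger_force: 0.0
```

Request:
drive_tool:
  plan:
    - [28,-17,0,0,85]
    - [28,-17,0,0,85]
    - [28,-17,0,0,85]
    - [28,-17,0,0,85]
    - [28,-17,0,0,85]
    - [28,-17,0,0,85]
    - [28,-17,0,0,85]
    - [28,-17,0,0,85]

```text
time_s: 1.77
ee_pos: [0.5306, -0.2488, 0.3109]
tcp_rot: [-3.141, 0.001, 0.26]
contact_force: [0.1, -0.3, 0.5]
grip_width: 0.0849
finger_force: 0.0
```

Request:
drive_tool:
  plan:
    - [0,0,20,-7.1,85]
    - [0,0,20,-7.1,85]
    - [0,0,20,-7.1,85]
    - [0,0,20,-7.1,85]
    - [0,0,20,-7.1,85]
    - [0,0,20,-7.1,85]
    - [0,0,10,-7.1,85]
    - [0,0,10,-7.1,85]

```text
time_s: 2.43
ee_pos: [0.5291, -0.2499, 0.1695]
tcp_rot: [-3.139, -0.0, 1.257]
contact_force: [-1.3, -0.5, 0.1]
grip_width: 0.0852
finger_force: 0.0
```

```bash
python3 - <<'E'
from h import *
t=get_image("top");s=get_image("side")
go(.5275,-.25,.06,71.8)
im=np.zeros((600,800,3),np.uint8)
im[:480,:400]=cv2.resize(t[180:276,355:435],None,fx=5,fy=5,interpolation=2); im[:400,400:]=cv2.resize(s[125:205,335:415],None,fx=5,fy=5,interpolation=2)
cv2.imwrite("pics/g1.png",im)
E
```

```text
t 2.53 pos [ 0.5282 -0.2499  0.1689] yaw 71.7 tilt 0.32 j [ 0.62  0.6  -0.35  1.69  0.25  0.9  -0.15]
tool shift mm [-4.000e-01 -1.000e-01  1.089e+02] turn -0.1
```

View pics/g1.png

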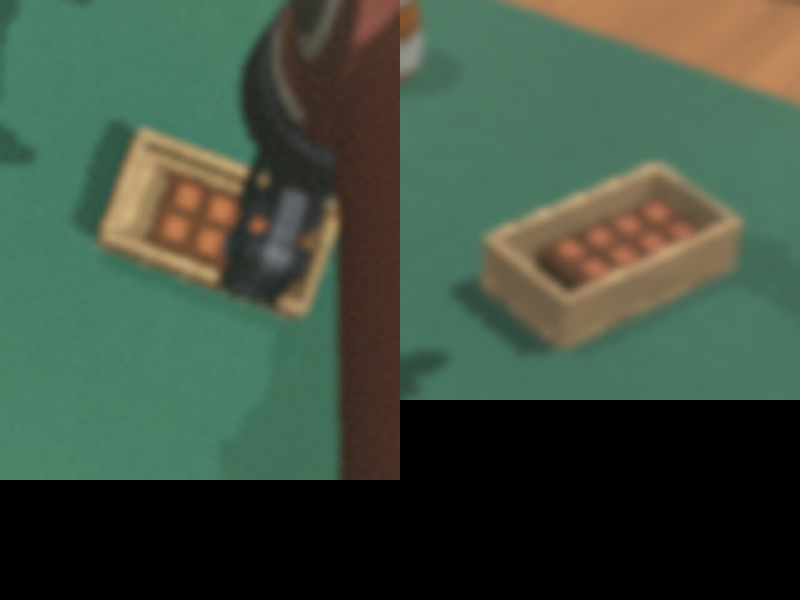

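The tray and its block sit under the gripper. The side view (right half) shows the rim corners at (487,240), (657,165), (742,222) and (567,295), with the block flat inside. The fingers line up across the tray's width.

```bash
python3 - <<'E'
from h import *
S=np.array([(487,240),(657,165),(742,222),(567,295)],float); S=np.c_[335+(S[:,0]-400)/5,125+S[:,1]/5]
P=plane("side",S,.03);print(P.mean(0),np.linalg.norm(np.diff(np.r_[P,P[:1]],axis=0),axis=1).round(3))
for X in((.5275,-.25),(.522,-.248)):
  a=np.radians(-18.2);x=np.array([np.cos(a),np.sin(a)]);y=np.array([-x[1],x[0]])
  q=[np.r_[np.array(X)+sx*.03*x+sy*.055*y,.03] for sx,sy in((1,1),(1,-1),(-1,-1),(-1,1))]
  u=proj("side",q);print(X,np.c_[(u[:,0]-335)*5+400,(u[:,1]-125)*5].round().tolist())
  u=proj("top",q);print(np.c_[(u[:,0]-355)*5,(u[:,1]-180)*5].round().tolist())
E
```

```text
[ 0.52204553 -0.25023875  0.03      ] [0.108 0.058 0.105 0.053]
(0.5275, -0.25) [[474.0, 234.0], [647.0, 158.0], [733.0, 216.0], [558.0, 299.0]]
[[137.0, 128.0], [341.0, 201.0], [305.0, 311.0], [99.0, 237.0]]
(0.522, -0.248) [[482.0, 240.0], [655.0, 164.0], [741.0, 222.0], [566.0, 306.0]]
[[133.0, 139.0], [337.0, 212.0], [301.0, 322.0], [95.0, 248.0]]
```

Request:
drive_tool:
  plan:
    - [-2,-3,20,0,85]
    - [0,0,30,0,85]
    - [0,0,30,0,85]
    - [0,0,25,0,85]
    - [0,0,20,0,85]
    - [0,0,15,0,85]
    - [0,0,10,0,85]
    - [0,0,8,0,85]

```text
time_s: 3.2
ee_pos: [0.5268, -0.2512, 0.0128]
tcp_rot: [-3.142, 0.0, 1.249]
contact_force: [0.9, 0.4, 0.1]
grip_width: 0.0849
finger_force: 0.0
```

Request:
drive_tool:
  plan:
    - [0,0,3,0,85]
    - [0,0,0,0,70]
    - [0,0,0,0,60]
    - [0,0,0,0,50]
    - [0,0,0,0,40]
    - [0,0,0,0,40]
    - [0,0,0,0,40]
    - [0,0,0,0,40]
  squeeze: 50

```text
time_s: 3.87
ee_pos: [0.5275, -0.2515, 0.0116]
tcp_rot: [3.139, 0.0, 1.251]
contact_force: [-0.0, 0.6, 6.8]
grip_width: 0.0588
finger_force: 57.1
```

Request:
drive_tool:
  plan:
    - [0,0,-5,0,40]
    - [0,0,-10,0,40]
    - [0,0,-18,0,40]
    - [0,0,-25,0,40]
    - [0,0,-28,0,40]
    - [0,0,-28,0,40]
    - [0,0,-22,0,40]
    - [0,0,-14,0,40]

```text
time_s: 4.53
ee_pos: [0.5271, -0.2513, 0.1632]
tcp_rot: [3.139, 0.0, 1.251]
contact_force: [0.7, -0.3, -2.7]
grip_width: 0.0589
finger_force: 56.1
```

Request:
drive_tool:
  plan:
    - [6,-2,0,0,40]
    - [12,-4,0,0,40]
    - [18,-6,0,0,40]
    - [22,-7,0,0,40]
    - [22,-7,0,0,40]
    - [22,-7,0,0,40]
    - [22,-7,0,0,40]
    - [22,-7,0,0,40]

```text
time_s: 5.2
ee_pos: [0.5257, -0.0948, 0.1584]
tcp_rot: [-3.136, -0.0, 1.253]
contact_force: [0.6, 0.0, -3.3]
grip_width: 0.0589
finger_force: 56.0
```

Request:
drive_tool:
  plan:
    - [22,-7,0,0,40]
    - [22,-7,0,0,40]
    - [22,-7,0,0,40]
    - [22,-7,0,0,40]
    - [22,-7,0,0,40]
    - [22,-7,0,0,40]
    - [22,-7,0,0,40]
    - [14,-4,0,0,40]

```text
time_s: 5.87
ee_pos: [0.5275, 0.083, 0.1586]
tcp_rot: [-3.136, -0.001, 1.256]
contact_force: [0.3, 0.0, -2.8]
grip_width: 0.0587
finger_force: 56.0
```

Request:
drive_tool:
  plan:
    - [7,-2,0,-2,40]
    - [4,-1,0,-4,40]
    - [0,0,0,-5,40]
    - [0,0,0,-5,40]
    - [0,0,0,-5,40]
    - [0,0,0,-4,40]
    - [0,0,0,-2,40]
    - [0,0,0,-1,40]

```text
time_s: 6.53
ee_pos: [0.5293, 0.0891, 0.1589]
tcp_rot: [-3.138, 0.0, 1.742]
contact_force: [0.6, -0.7, -3.4]
grip_width: 0.0593
finger_force: 56.0
```

```bash
python3 - <<'E'
from h import *
t=get_image("top");s=get_image("side")
go(.536,.128,.016,99.7); print(observe()["grip_width"])
im=np.zeros((600,800,3),np.uint8)
im[:400,:400]=cv2.resize(t[150:250,210:310],None,fx=4,fy=4,interpolation=2); im[:600,400:]=cv2.resize(s[190:340,220:320],None,fx=4,fy=4,interpolation=2)
cv2.imwrite("pics/g2.png",im)
E
```

```text
t 6.63 pos [0.5298 0.0893 0.1594] yaw 99.7 tilt 0.15 j [ 0.11  0.57 -0.48  1.83  0.34  0.83 -0.38]
tool shift mm [ 37.1  13.  143.3] turn -0.0
0.05807997772248452
```

View pics/g2.png

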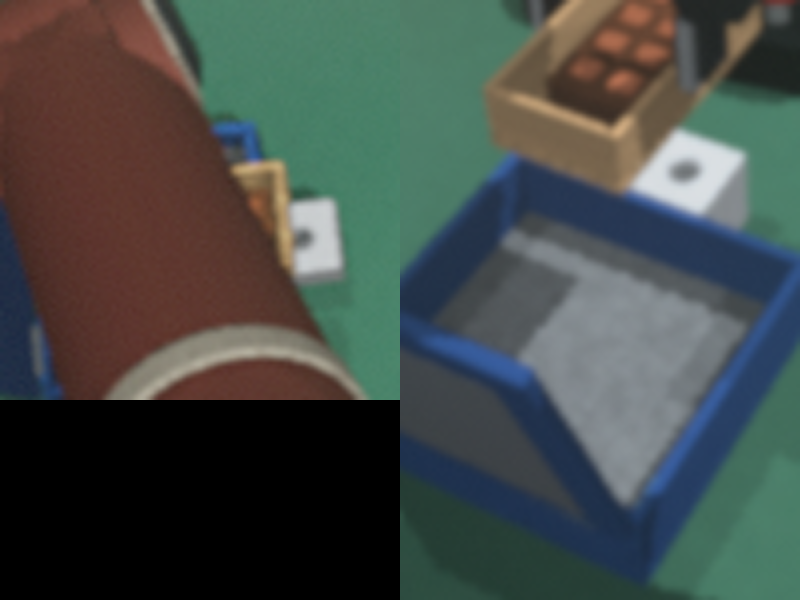

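The tray is held level with its block just short of the case. The felt and lug are clear, and the lid stands open behind.

Request:
drive_tool:
  plan:
    - [6,2,0,0,40]
    - [10,3,0,0,40]
    - [10,4,0,0,40]
    - [8,3,10,0,40]
    - [5,1,20,0,40]
    - [0,0,20,0,40]
    - [0,0,20,0,40]
    - [0,0,20,0,40]

```text
time_s: 7.3
ee_pos: [0.5369, 0.1322, 0.0689]
tcp_rot: [3.141, -0.001, 1.742]
contact_force: [0.1, -0.2, -3.2]
grip_width: 0.0586
finger_force: 56.1
```

Request:
drive_tool:
  plan:
    - [0,0,15,0,40]
    - [0,0,10,0,40]
    - [0,0,8,0,40]
    - [0,0,4,0,40]
    - [0,0,0,0,40]
    - [0,0,0,0,40]

```text
time_s: 7.8
ee_pos: [0.5375, 0.1309, 0.0338]
tcp_rot: [3.14, -0.0, 1.74]
contact_force: [0.1, -0.1, -2.3]
grip_width: 0.0588
finger_force: 56.0
```

```bash
python3 - <<'E'
from h import *
go(.5357,.130,.0196,99.7); print(observe()["contact_force"])
E
```

```text
t 7.8 pos [0.5375 0.1309 0.0338] yaw 99.7 tilt 0.07 j [-0.05  0.76 -0.37  1.88  0.47  0.58 -0.55]
tool shift mm [-0.6 -1.9 14.2] turn 0.0
[ 0.08101454 -0.11634268 -2.26533724]
```

Request:
drive_tool:
  plan:
    - [0,-1,5,0,40]
    - [0,0,4,0,40]
    - [0,0,3,0,40]
    - [0,0,2,0,40]
    - [0,0,0,0,40]
    - [0,0,0,0,40]

```text
time_s: 8.3
ee_pos: [0.5361, 0.1302, 0.0196]
tcp_rot: [3.141, 0.0, 1.74]
contact_force: [-0.8, -1.2, 0.3]
grip_width: 0.0588
finger_force: 56.4
```

Request:
drive_tool:
  plan:
    - [0,0,1,0,40]
    - [0,0,0,0,60]
    - [0,0,0,0,66]
    - [0,0,0,0,72]
    - [0,0,0,0,76]
    - [0,0,0,0,76]
    - [0,0,-4,0,76]
    - [0,0,-6,0,76]

```text
time_s: 8.97
ee_pos: [0.5356, 0.1301, 0.0282]
tcp_rot: [-3.14, 0.0, 1.74]
contact_force: [-0.4, -0.1, -0.2]
grip_width: 0.0763
finger_force: 0.0
```

Request:
drive_tool:
  plan:
    - [0,0,-12,0,76]
    - [0,0,-20,0,76]
    - [0,0,-30,0,76]
    - [0,0,-35,0,76]
    - [0,0,-35,0,76]
    - [0,0,-35,0,76]
    - [0,0,-35,0,76]
    - [0,0,-35,0,76]

```text
time_s: 9.63
ee_pos: [0.5355, 0.1303, 0.2685]
tcp_rot: [3.14, -0.0, 1.74]
contact_force: [1.9, -0.6, -0.9]
grip_width: 0.0763
finger_force: 0.0
```

```bash
python3 - <<'E'
from h import *
t=get_image("top");s=get_image("side")
go(.5,.3,.26,99.7)
im=np.zeros((600,800,3),np.uint8)
im[:400,:400]=cv2.resize(t[130:260,160:290],(400,400),interpolation=2); im[:600,400:]=cv2.resize(s[190:340,220:320],None,fx=4,fy=4,interpolation=2)
cv2.imwrite("pics/g3.png",im)
E
```

```text
t 9.73 pos [0.539  0.1323 0.2731] yaw 99.7 tilt 0.86 j [ 0.07  0.46 -0.54  1.64  0.26  1.09 -0.37]
tool shift mm [171.8 -10.4  13.2] turn -0.0
```

View pics/g3.png

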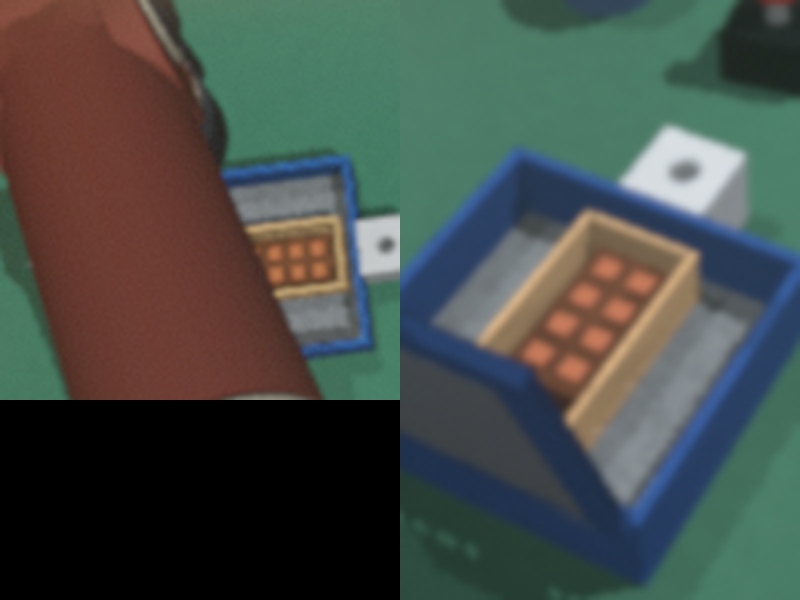

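The tray sits flat in the case: rim corners in the right half at (590,212), (698,255) and (583,420), block inside, clear of the walls. Next I take the closed fingers over the lid and push it shut from outside.

Request:
drive_tool:
  plan:
    - [0,-2,-12,0,0]
    - [25,-2,0,0,0]
    - [30,0,0,0,0]
    - [30,0,0,0,0]
    - [30,0,0,0,0]
    - [30,0,0,0,0]
    - [25,0,0,0,0]
    - [8,0,0,0,0]
  squeeze: 40

```text
time_s: 10.4
ee_pos: [0.4992, 0.3102, 0.2779]
tcp_rot: [-3.141, -0.004, 1.747]
contact_force: [-0.6, 0.3, 0.0]
grip_width: -0.0001
finger_force: 0.0
```

```bash
cat >> h.py <<'E'
psi=np.radians(9.7);CX=np.array([np.cos(psi),np.sin(psi)]);CY=np.array([-CX[1],CX[0]]);CC=np.array([.5354,.1323])
def uv():
    s=observe();p=np.array(s["ee_pos"]);q=p[:2]-CC;print("t",round(s["time_s"],2),"u",(q@CX*1e3).round(1),"v",(q@CY*1e3).round(1),"z",(p[2]*1e3).round(1),"F",np.round(s["contact_force"],1),"rot",np.round(s["tcp_rot"],3),"w",s["grip_width"])
E
python3 -c "
from h import *
uv()"
```

```text
t 10.4 u -5.7 v 181.5 z 277.9 F [-0.6  0.3  0. ] rot [-3.141 -0.004  1.747] w -7.740536524662149e-05
```

Request:
drive_tool:
  plan:
    - [0,3,15,0,0]
    - [0,3,20,0,0]
    - [0,0,20,0,0]
    - [0,0,18,0,0]
    - [0,0,9,0,0]
    - [0,0,0,0,0]

```text
time_s: 10.9
ee_pos: [0.5072, 0.3039, 0.1933]
tcp_rot: [-3.137, 0.003, 1.739]
contact_force: [-0.3, -0.6, -0.0]
grip_width: -0.0002
finger_force: 0.0
```

Request:
drive_tool:
  plan:
    - [-8,0,0,0,0]
    - [-10,0,0,0,0]
    - [-12,0,0,0,0]
    - [-12,0,0,0,0]
    - [-12,0,0,0,0]
    - [-12,0,0,0,0]
    - [-12,0,0,0,0]
    - [-9,0,0,0,0]

```text
time_s: 11.57
ee_pos: [0.5241, 0.2221, 0.2004]
tcp_rot: [3.134, -0.005, 1.74]
contact_force: [-1.9, 3.0, 4.7]
grip_width: -0.0
finger_force: 1.6
```

```bash
python3 -c "
from h import *
uv()"
```

```text
t 11.57 u 4.0 v 90.4 z 200.4 F [-1.9  3.   4.7] rot [ 3.134 -0.005  1.74 ] w -3.918681301329126e-05
```

Request:
drive_tool:
  plan:
    - [-9,0,2,0,0]
    - [-9,0,2,0,0]
    - [-9,0,2,0,0]
    - [-9,0,3,0,0]
    - [-11,0,4,0,0]
    - [-11,0,4,0,0]
    - [-10,0,4,0,0]
    - [-10,0,5,0,0]

```text
time_s: 12.23
ee_pos: [0.5356, 0.1421, 0.1683]
tcp_rot: [-3.14, -0.0, 1.739]
contact_force: [0.5, 2.0, -0.2]
grip_width: 0.0
finger_force: 1.1
```

```bash
python3 -c "
from h import *
uv()"
```

```text
t 12.23 u 1.9 v 9.7 z 168.3 F [ 0.5  2.  -0.2] rot [-3.14  -0.     1.739] w 1.0240641584174158e-05
```

Request:
drive_tool:
  plan:
    - [-11,0,5,0,0]
    - [-11,0,7,0,0]
    - [-11,0,8,0,0]
    - [-8,0,11,0,0]
    - [-9,0,13,0,0]
    - [-8,0,13,0,0]
    - [-5,0,13,0,0]
    - [-5,0,13,0,0]

```text
time_s: 12.9
ee_pos: [0.5475, 0.0741, 0.085]
tcp_rot: [-3.141, 0.002, 1.739]
contact_force: [-0.6, 1.0, 1.6]
grip_width: -0.0
finger_force: 0.7
```

```bash
python3 -c "
from h import *
uv()"
```

```text
t 12.9 u 2.1 v -59.4 z 85.0 F [-0.6  1.   1.6] rot [-3.141e+00  2.000e-03  1.739e+00] w -4.041463189179728e-06
```

Request:
drive_tool:
  plan:
    - [-1,0,10,0,0]
    - [-1,0,9,0,0]
    - [0,0,7,0,0]
    - [0,0,5,0,0]
    - [0,0,3,0,0]
    - [0,0,2,0,0]
    - [0,0,0,0,0]

```text
time_s: 13.48
ee_pos: [0.5473, 0.0739, 0.0534]
tcp_rot: [-3.141, 0.003, 1.74]
contact_force: [-5.7, -3.8, 21.2]
grip_width: -0.0002
finger_force: 10.9
```

```bash
python3 -c "
from h import *
uv()"
```

```text
t 13.48 u 1.9 v -59.5 z 53.4 F [-5.7 -3.8 21.2] rot [-3.141e+00  3.000e-03  1.740e+00] w -0.00022108366209252556
```

Request:
drive_tool:
  plan:
    - [0,0,-15,0,0]
    - [0,0,-30,0,0]
    - [0,0,-35,0,30]
    - [0,0,-35,0,60]
    - [-20,0,-20,0,60]
    - [-30,2,0,0,60]
    - [-35,3,0,0,60]
    - [-35,5,0,0,60]

```text
time_s: 14.15
ee_pos: [0.5778, -0.0423, 0.1863]
tcp_rot: [3.14, 0.0, 1.743]
contact_force: [0.9, -0.6, -0.2]
grip_width: 0.0601
finger_force: 0.0
```

Request:
drive_tool:
  plan:
    - [-30,4,0,0,60]
    - [-15,2,0,0,60]
    - [-5,0,0,0,60]
    - [0,0,0,0,60]

```text
time_s: 14.48
ee_pos: [0.5918, -0.0916, 0.1849]
tcp_rot: [-3.141, -0.0, 1.738]
contact_force: [-0.0, 0.1, -0.7]
grip_width: 0.0604
finger_force: 0.0
```

```bash
python3 - <<'E'
from h import *
t=get_image("top");s=get_image("side"); cv2.imwrite("pics/t4raw.png",t); cv2.imwrite("pics/s4raw.png",s)
go(.591,-.09,.12,99.7)
im=np.zeros((600,800,3),np.uint8)
im[:400,:400]=cv2.resize(t[150:250,260:360],None,fx=4,fy=4,interpolation=2); im[:480,400:]=cv2.resize(s[155:275,245:345],None,fx=4,fy=4,interpolation=2)
cv2.imwrite("pics/g4.png",im)
E
```

```text
t 14.58 pos [ 0.5916 -0.088   0.1854] yaw 99.8 tilt 0.11 j [ 0.43  0.63 -0.53  1.63  0.36  0.98 -0.04]
tool shift mm [-1.9 -0.9 65.4] turn 0.1
```

View pics/g4.png

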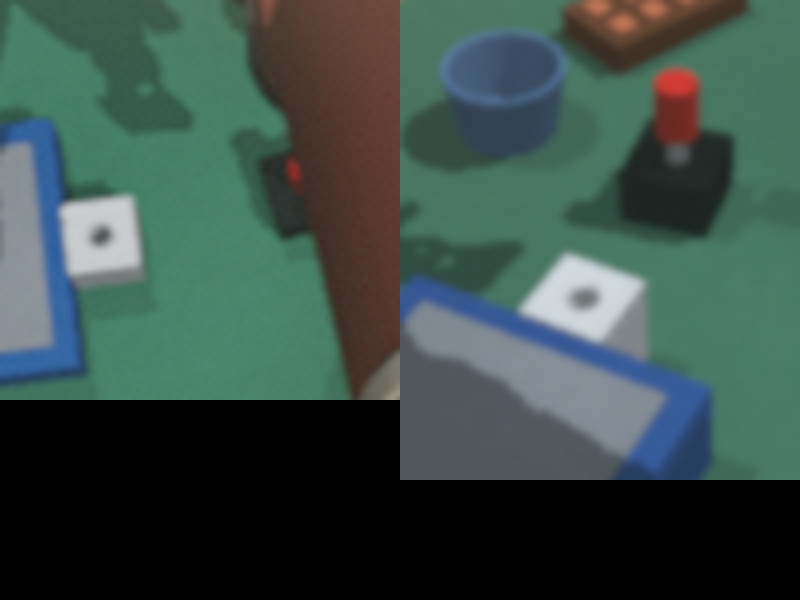

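The lid is shut. The tongue hole is at (101,235) in the left half, which is top image (285.3,208.8), and at (585,298) in the right half, which is side image (291.3,229.5). The pin stands upright in its rest, with its head top at (677,84) in the right half.

```bash
python3 - <<'E'
from h import *
t=cv2.imread("pics/t4raw.png");s=cv2.imread("pics/s4raw.png")
def dark(im,u,v,r=5,hw=6):
    g=cv2.cvtColor(im,cv2.COLOR_BGR2GRAY).astype(float)[v-hw:v+hw+1,u-hw:u+hw+1]
    yy,xx=np.mgrid[-hw:hw+1,-hw:hw+1]; w=np.clip(np.median(g)-15-g,0,None)*(xx**2+yy**2<=r*r); return (u+(w*xx).sum()/w.sum(),v+(w*yy).sum()/w.sum())
a=dark(t,285,209);b=dark(s,291,230);print(a,b)
ha=plane("top",[a],.0535)[0];hb=plane("side",[b],.0535)[0];print("hole",ha,hb,(ha+hb)/2)
for n,im,box in(("top",cv2.imread("pics/top0.png"),(320,175,35,40)),("side",s,(300,160,30,40)),("side",cv2.imread("pics/side0.png"),(300,160,30,40))):
    h=cv2.cvtColor(im,cv2.COLOR_BGR2HSV); m=(((h[...,0]<8)|(h[...,0]>172))&(h[...,1]>140)&(h[...,2]>70)).astype(np.uint8)
    c=blobs(im,m,box)[0];M=cv2.moments(c);q=(M["m10"]/M["m00"],M["m01"]/M["m00"]);print(n,q,plane(n,[q],.067))
P=CC-.097*CY;print("hole from case",P)
E
```

```text
(np.float64(284.8455978975033), np.float64(208.54467805519053)) (np.float64(290.6567675613935), np.float64(229.1804683038264))
hole [0.55200184 0.03933625 0.0535    ] [0.54749332 0.03923095 0.0535    ] [0.54974758 0.0392836  0.0535    ]
top (336.8988764044944, 191.92509363295878) [[ 0.59599068 -0.08895012  0.067     ]]
side (313.76741293532336, 181.03482587064676) [[ 0.59105308 -0.09069844  0.067     ]]
side (313.76741293532336, 181.03482587064676) [[ 0.59105308 -0.09069844  0.067     ]]
hole from case [0.55174347 0.03668676]
```

Request:
drive_tool:
  plan:
    - [-2,1,20,0,60]
    - [0,0,25,0,60]
    - [0,0,25,0,60]
    - [0,0,25,0,60]
    - [0,0,20,0,60]
    - [0,0,10,0,60]
    - [0,0,4,0,60]
    - [0,0,0,0,60]

```text
time_s: 15.25
ee_pos: [0.5931, -0.0906, 0.0561]
tcp_rot: [-3.141, -0.001, 1.742]
contact_force: [0.2, -0.7, 0.5]
grip_width: 0.0599
finger_force: 0.0
```

Request:
drive_tool:
  plan:
    - [0,0,0,0,45]
    - [0,0,0,0,35]
    - [0,0,0,0,28]
    - [0,0,0,0,25]
    - [0,0,0,0,20]
    - [0,0,0,0,20]
    - [0,0,0,0,20]
  squeeze: 20

```text
time_s: 15.83
ee_pos: [0.5936, -0.0925, 0.0573]
tcp_rot: [3.141, 0.001, 1.74]
contact_force: [-1.3, -0.4, 5.6]
grip_width: 0.0234
finger_force: 20.5
```

```bash
python3 -c "
from h import *
go(.593,-.09,.056,99.7);uv()"
```

```text
t 15.83 pos [ 0.5936 -0.0925  0.0573] yaw 99.7 tilt 0.06 j [ 0.38  0.79 -0.44  1.73  0.47  0.73 -0.13]
tool shift mm [ 2.5 -0.2  1.3] turn -0.0
t 15.83 u 19.5 v -231.4 z 57.3 F [-1.3 -0.4  5.6] rot [3.141e+00 1.000e-03 1.740e+00] w 0.02335537950475631
```

Request:
drive_tool:
  plan:
    - [0,0,0,0,18]
    - [0,0,0,0,18]
    - [0,0,-5,0,18]
    - [0,0,-10,0,18]
    - [0,0,-15,0,18]
    - [0,0,-20,0,18]
    - [0,0,-20,0,18]
    - [0,0,-15,0,18]
  squeeze: 90

```text
time_s: 16.5
ee_pos: [0.5938, -0.0921, 0.1434]
tcp_rot: [3.14, 0.0, 1.74]
contact_force: [0.3, 0.6, -1.0]
grip_width: 0.0216
finger_force: 88.2
```

Request:
drive_tool:
  plan:
    - [10,-1,0,0,18]
    - [20,-3,0,0,18]
    - [25,-4,0,0,18]
    - [25,-4,0,0,18]
    - [25,-4,0,0,18]
    - [20,-4,0,0,18]
    - [9,-1,0,0,18]
    - [0,0,0,0,18]

```text
time_s: 17.17
ee_pos: [0.5487, 0.0398, 0.1412]
tcp_rot: [-3.141, -0.002, 1.746]
contact_force: [-0.0, -0.2, -0.1]
grip_width: 0.0215
finger_force: 88.3
```

```bash
python3 - <<'E'
from h import *
t=get_image("top");s=get_image("side"); cv2.imwrite("pics/t5raw.png",t); cv2.imwrite("pics/s5raw.png",s)
go(.5496,.0376,.12,99.7);uv()
for n,im in(("top",t),("side",s)):
    h=cv2.cvtColor(im,cv2.COLOR_BGR2HSV); m=(((h[...,0]<8)|(h[...,0]>174))&(h[...,1]>190)&(h[...,2]>70)).astype(np.uint8)
    for c in blobs(im,m,(200,100,200,180),10)[:3]: print(n,cv2.boundingRect(c),cv2.contourArea(c))
print(proj("side",[[.5497,.0393,.0535],[.5497,.0393,.15],[.5497,.0393,.095]]))
im=np.zeros((600,800,3),np.uint8)
im[:400,:400]=cv2.resize(t[160:240,250:330],None,fx=5,fy=5,interpolation=2); im[:600,400:]=cv2.resize(s[135:255,250:330],None,fx=5,fy=5,interpolation=2)
cv2.imwrite("pics/g5.png",im)
E
```

```text
t 17.27 pos [0.5501 0.0353 0.141 ] yaw 99.7 tilt 0.07 j [ 0.21  0.61 -0.49  1.81  0.39  0.81 -0.31]
tool shift mm [ 2.4 -0.1 21. ] turn -0.0
t 17.27 u -1.8 v -98.1 z 141.0 F [-0.1 -0.6 -1.4] rot [-3.141e+00  1.000e-03  1.740e+00] w 0.02132923848900537
[[289.7309977  228.70727114]
 [287.05024214 188.94584355]
 [288.63723306 212.4722346 ]]
```

View pics/g5.png

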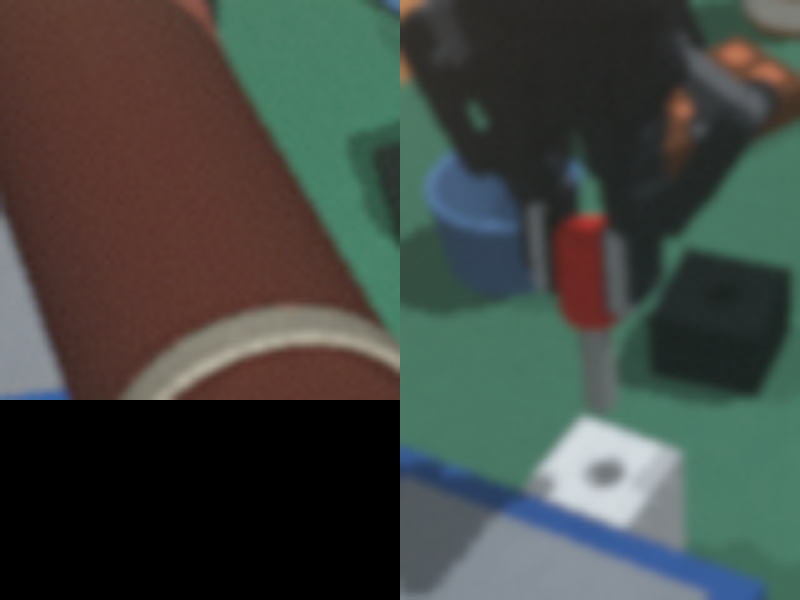

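The pin hangs upright from the gripper, with its tip at (600,408) in the right half. The tongue hole is at (605,472), straight below along the vertical to within about 0.3 px. The rest is empty.

Request:
drive_tool:
  plan:
    - [0,0,8,0,18]
    - [0,0,10,0,18]
    - [0,0,8,0,18]
    - [0,0,5,0,18]
    - [0,0,3,0,18]
    - [0,0,2,0,18]
    - [0,0,2,0,18]
    - [0,0,0,0,18]

```text
time_s: 17.93
ee_pos: [0.5503, 0.0363, 0.1032]
tcp_rot: [3.141, -0.0, 1.74]
contact_force: [-0.0, -0.0, -0.8]
grip_width: 0.0215
finger_force: 88.2
```

```bash
python3 -c "
from h import *
go(.5496,.0376,.12,99.7);uv();print(observe()['torque'])"
```

```text
t 17.93 pos [0.5503 0.0363 0.1032] yaw 99.7 tilt 0.03 j [ 0.19  0.67 -0.46  1.84  0.43  0.73 -0.34]
tool shift mm [  1.4  -0.5 -16.8] turn -0.0
t 17.93 u -1.5 v -97.2 z 103.2 F [-0.  -0.  -0.8] rot [ 3.141 -0.     1.74 ] w 0.021504266604792197
[ 0.01586136 -0.02631764 -0.00519279]
```

Request:
drive_tool:
  plan:
    - [0,0,2,0,18]
    - [0,0,2,0,18]
    - [0,0,2,0,18]
    - [0,0,2,0,18]
    - [0,0,0,0,18]

```text
time_s: 18.35
ee_pos: [0.5504, 0.0363, 0.0952]
tcp_rot: [3.141, -0.0, 1.74]
contact_force: [0.8, -0.4, -1.4]
grip_width: 0.0216
finger_force: 88.2
```

```bash
python3 -c "
from h import *
uv();print(observe()['torque'])"
```

```text
t 18.35 u -1.3 v -97.2 z 95.2 F [ 0.8 -0.4 -1.4] rot [ 3.141 -0.     1.74 ] w 0.021617297563335143
[-0.00566402 -0.33120317 -0.02683174]
```

Request:
drive_tool:
  plan:
    - [0,0,3,0,18]
    - [0,0,3,0,18]
    - [0,0,3,0,18]
    - [0,0,3,0,18]
    - [0,0,0,0,18]

```text
time_s: 18.77
ee_pos: [0.5504, 0.0363, 0.0828]
tcp_rot: [3.141, -0.0, 1.74]
contact_force: [2.4, -0.1, -1.8]
grip_width: 0.0217
finger_force: 88.2
```

```bash
python3 -c "
from h import *
uv();print(observe()['torque'])"
```

```text
t 18.77 u -1.4 v -97.2 z 82.8 F [ 2.4 -0.1 -1.8] rot [ 3.141 -0.     1.74 ] w 0.02166868272380805
[-0.0319696  -0.50091993 -0.00771198]
```

Request:
drive_tool:
  plan:
    - [0,0.5,3,0,18]
    - [0,0,3,0,18]
    - [0,0,3,0,18]
    - [0,0,3,0,18]
    - [0,0,3,0,18]
    - [0,0,3,0,18]
    - [0,0,0,0,18]

```text
time_s: 19.35
ee_pos: [0.5505, 0.0363, 0.0647]
tcp_rot: [-3.141, -0.0, 1.74]
contact_force: [1.2, -0.2, -0.4]
grip_width: 0.0217
finger_force: 88.3
```

```bash
python3 -c "
from h import *
uv();print(observe()['torque'])"
```

```text
t 19.35 u -1.3 v -97.2 z 64.7 F [ 1.2 -0.2 -0.4] rot [-3.141 -0.     1.74 ] w 0.02170473413959099
[-0.06102563 -0.35620804 -0.01600433]
```

Request:
drive_tool:
  plan:
    - [0,0,1,0,15]
    - [0,0,1,0,15]
    - [0,0,1,0,15]
    - [0,0,1,0,15]
    - [0,0,1,0,15]
    - [0,0,0,0,15]
    - [0,0,0,0,15]
  squeeze: 115

```text
time_s: 19.93
ee_pos: [0.5505, 0.0364, 0.0613]
tcp_rot: [3.141, 0.001, 1.74]
contact_force: [-1.0, -0.7, 6.4]
grip_width: 0.0211
finger_force: 113.6
```

```bash
python3 -c "
from h import *
uv();print(observe()['torque'])"
```

```text
t 19.93 u -1.3 v -97.1 z 61.3 F [-1.  -0.7  6.4] rot [3.141e+00 1.000e-03 1.740e+00] w 0.021111604315419915
[-0.10565262  0.19561856  0.01943192]
```

Request:
drive_tool:
  plan:
    - [0,0,1,0,15]
    - [0,0,1,0,15]
    - [0,0,1,0,15]
    - [0,0,1,0,15]
    - [0,0,1,0,15]
    - [0,0,0,0,15]
    - [0,0,0,0,15]

```text
time_s: 20.52
ee_pos: [0.5506, 0.0364, 0.0608]
tcp_rot: [3.14, 0.003, 1.74]
contact_force: [-9.6, -2.0, 35.6]
grip_width: 0.0208
finger_force: 117.1
```

```bash
python3 -c "
from h import *
s=get_image('side');uv();print(observe()['torque'])
cv2.imwrite('pics/g6.png',cv2.resize(s[130:280,220:360],None,fx=4,fy=4,interpolation=2))"
```

```text
t 20.57 u -1.2 v -97.2 z 60.8 F [-9.5 -2.9 35.5] rot [3.14e+00 3.00e-03 1.74e+00] w 0.021205486966956982
[-0.50299725  1.95140678  0.07772958]
```

View pics/g6.png

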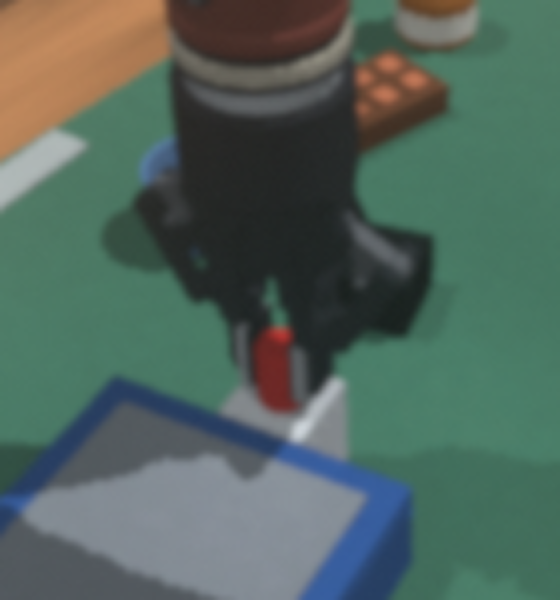

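The red head (275,370) sits on the tongue, the shank is out of sight and the lid is flat shut. I'll ease the push slightly for margin.

Request:
drive_tool:
  plan:
    - [0,0,-1,0,15]
    - [0,0,-0.5,0,15]
    - [0,0,0,0,15]
    - [0,0,0,0,15]
    - [0,0,0,0,15]
    - [0,0,0,0,15]
    - [0,0,0,0,15]
    - [0,0,0,0,15]

```text
time_s: 21.23
ee_pos: [0.5506, 0.0363, 0.0609]
tcp_rot: [3.14, 0.003, 1.74]
contact_force: [-5.7, -1.6, 27.4]
grip_width: 0.0209
finger_force: 116.6
```

Steady 27 N downward push with the grip held, so I'm handing in.

```bash
python3 -c "
from bench import *
print(job_done())"
```

```text
the job is handed in; nothing more can be done
None
```

The job is handed in: the tray with its block is in the shut case, the pin is seated in the lug, and the gripper is still on its head pressing down with about 27 N; the verdict was not shown.

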